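Fit the missing post of a counting stand and load its ring

TASK

The middle post of the wooden counting stand is missing: take the thick long dowel out of the rack, find the stand's empty middle hole with it by feel, and press it gently straight in until it is fully home, upright. Then put the large loose ring over that post so that it lies flat on the stand's block, let go, and leave everything else where it is.

Things in the scene. Friction and masses are not known exactly. Their poses are not given: they have to be found in the camera images.
- stand: Counting stand, fixed: white tray 92 x 224 mm, walls 16 mm high, holding a wooden block 70 x 200 mm whose flat top is 40 mm above the counter. On the block two fixed 16 mm posts, 50 mm tall, 65 mm either side of its middle along y: the +y one with two rings 46 mm across and 22 mm high, the other with one. Origin: centre of the tray's underside; y along the long side, x across, z up.
- stand_mid (a point): Point over the tray's middle, at the height of the block's top. Flush in the block's middle is a round 48 mm hub with the empty hole (blind, 18 mm wide, sharp edge, upright). The hole is off centre: its axis is 2.8 to 6.2 mm from this point, in any direction, different every time and not measured; find it by feel. Hub and block do not give. Press the post on the stand with no more than 35 N.
- stand_floor (a point): Point 24 mm below stand_mid: height of the foot of a post that is home (16 mm above the counter; the post then sticks out 50 mm). In the hole sits a tight cork, its top 14 mm below the block's top: the post meets it there and must push it 10 mm farther down against about 6 N, to a hard stop. The cork stays where it is pushed. Off the hole's axis as stand_mid is.
- post: The post to fit: plain wooden dowel 16 mm thick, 74 mm long, both ends flat and sharp-edged, about 30 g. The only one in the rack that is both thick and long. It stands upright, its foot 10 mm above the counter, and sticks out 54 mm above the rack's top. Origin: centre of its foot; z along it, up.
- ring: The loose wooden ring to put on: 46 mm across, hole 24 mm, 22 mm high, about 40 g, lying flat on the counter to the robot's right. Origin: centre of its underside; z along its axis, up.
- rack: Plywood rack fixed to the counter to the robot's left, 180 x 50 x 30 mm, three round holes 21 mm wide and 20 mm deep in a row, 60 mm apart along its long axis (x); a dowel stands in each, which in which varies. Origin: centre of its underside.
- thin_dowel: Bystander: wooden dowel 10 mm thick, 74 mm long, upright in the rack. Origin: centre of its foot.
- short_dowel: Bystander: wooden dowel 16 mm thick but only 40 mm long, upright in the rack. Origin: centre of its foot.
- small_ring: Bystander: small wooden ring, 32 mm across, hole 12 mm, 22 mm high, lying flat on the counter 10 to 20 cm from the large ring. Origin: centre of its underside.
- paint_a: Bystander: upright paint bottle, 54 mm across, 125 mm high, beyond the stand. Origin: centre of its underside.
- glue_jar: Bystander: upright jar, 60 mm across, 70 mm high, beyond the stand. Origin: centre of its underside.
- brush: Bystander: flat brush 200 mm long lying near the robot's base, on its right. Origin: on its underside.
- eraser: Bystander: black eraser 45 x 20 x 12 mm lying near the robot's base, on its left. Origin: centre of its underside.

How it is judged:
By the outcome, as a careful person would: the job done as asked, in the order asked, and still so for the second after the job is handed in, with the robot touching nothing.
It also fails if it takes over 72 s, if anything falls off the work surface, if the arm or the gripper's body presses on something with over 40 N, if the wrist force passes 120 N, or if a joint passes its speed limit or range.

ROBOT

A 6-joint arm with a two-finger parallel gripper is mounted at the origin on the work surface. World frame = base frame: x ahead of the robot, y to its left, z up, the work surface at z = 0. Lengths are in mm, angles in rad, forces in N, time in s.
With the tool pointing down it reaches from about 350 to 775 mm from the base axis. Payload 7.3 kg.
Tool frame: the origin (TCP) lies at the very end of the fingers, on their centre line; the grasp point (between the pads) lies 19 mm behind it; z points along the fingers, y is the line along which they close (so a half turn about z gives the same grasp; the last joint's range is limited). The gripper opens to 92 mm and grips with 3 to 60 N. Pads are 19 mm wide; open, the fingers measure 130 mm over their backs; the gripper's body (75 mm by 190 mm) begins 47 mm behind the grasp point.
Start: joints at [1.173, 0.342, 1.524, -0, 1.275, -0.146], TCP at [130.786, 508.468, 226.741] pointing down, gripper open.
Joint ranges: [-2.53, 2.53], [-0.77, 2.02], [0.04, 2.7], [-1, 4.14], [0.28, 2.66], [-3.11, 3.11]. Speed limits (rad/s): [2.57, 2.57, 3.14, 3.14, 3.14, 3.14].

INTERFACE

Orientations are given as [roll, pitch, yaw] about the fixed x, y, z axes, in that order (R = Rz(yaw) Ry(pitch) Rx(roll)).
In Python, from plant import bot gives the robot as it stands.
- The arm moves only by the tool send_rows, never from a script. Its argument "rows" is a list of rows, each an object of numbers: "x", "y", "z": the shift along the tool's x, y, z in units of 0.2 m (1.0 is 0.2 m); "ax", "ay", "az": the turn, a rotation vector about the tool's x, y, z in units of 60 degrees (1.0 is 60 degrees); "jaw": the opening, from -1 (shut) to 1 (fully open), so that 0 is half open. In form: [{"x": .., "y": .., "z": .., "ax": .., "ay": .., "az": .., "jaw": ..}, ...]. A call has exactly 10 rows; each row is the pose to reach, as a shift and turn from the pose commanded when the call began, along the tool's axes at that moment; what a row does not reach only later rows make up. A row lasts 1/8 s, in which the tool goes at most 62.5 mm and 10.7 degrees, less where a joint would pass 70% of its speed; a pose out of reach is approached as far as the arm can. A call with a number of a shift or a turn outside -1 to 1 is refused whole. A call with a gripper value outside its range is refused whole. The fingers move at their own pace and stop on an object; the grip force is fixed at half the most. Time passes only in rows, so rows that repeat a pose let the fingers close, or fill a call up. It gives the time, the measured TCP pose, the force, the opening and the grip force at its end, in the units of the state.
- bot.get_obs(): the state, without advancing time (a new reading comes with each control period).
- bot.capture(name): name is "side" or "top" or "wrist"; returns (picture, depth): 480x640x3 uint8, red, green, blue; 480x640 float32, mm along the optical axis (not along the pixel's ray), 0 where there is no reading.
- bot.camera_model(name): a dict with "vertical_fov" (degrees; the focal length in pixels is half the picture's height over the tangent of half this angle, whatever the lens; pixels are square), "cx", "cy" (the principal point, pixels), "R" (3x3) and "t" (3): a world point X has camera coordinates R X + t; the wrist camera has in their place "T_tool_cam" (4x4, takes a point from camera to tool coordinates, whose origin is the TCP and whose axes are the flange's). Camera axes: x right, y down, z forward; pixel columns grow to the right and rows downward; lengths in mm; the calibration is good to about 2 mm. A picture is of the moment at which its call begins: read the wrist's pose just before it. camera_model takes no time and is no camera call.
- bot.close_job(): hands the job in; it is judged then, once.
The state is a dict: "time": time; "joint_positions": joint angles; "dq": joint speeds; "tau": joint torques, N m; "tool_pos": TCP position; "tcp_rot": TCP orientation; "contact_force": force on the tool from outside, world axes, zero at the start; "moment": the same for the moment, N m; "grip_width": finger opening in mm; "finger_force": force on a finger pad.
Only numpy, scipy, OpenCV 4.12 (cv2) and the standard library are available. Lean on these libraries where they do the work, as an engineer would, in place of code of your own. Each camera call takes 0.05 s, during which the arm holds its last target. There are 200 camera calls.

## Working session

There is one attempt and no reset: what is moved stays moved. The work goes in short steps, Python scripts to look and compute and a tool call to move; the robot and the scene stay as the last step left them, time stands still between calls to the robot, and variables do not carry over. Pictures are saved under pics/ and viewed, at most 13 in all, crops included, and the job is handed in when it is done.

Besides the shell and the picture viewer there is one more tool, called after "Request:" in YAML: its name, and indented under it one key for each argument. send_rows: Moves the arm, as the interface text tells. Its arguments: {"type":"object","properties":{"rows":{"type":"array","items":{"type":"object","properties":{"x":{"type":"number","minimum":-1,"maximum":1},"y":{"type":"number","minimum":-1,"maximum":1},"z":{"type":"number","minimum":-1,"maximum":1},"ax":{"type":"number","minimum":-1,"maximum":1},"ay":{"type":"number","minimum":-1,"maximum":1},"az":{"type":"number","minimum":-1,"maximum":1},"jaw":{"type":"number"}}}}},"required":["rows"]}

```bash
mkdir -p pics; ls; python3 - <<'E'
from plant import bot
import cv2,numpy as np
o=bot.get_obs();print({k:np.round(v,3) for k,v in o.items()})
for n in("side","top","wrist"):
    p,d=bot.capture(n);np.savez(f"{n}0.npz",p=p,d=d);cv2.imwrite(f"pics/{n}0.png",p[:,:,::-1])
    print(n,bot.camera_model(n))
E
```

```text
pics
{'time': np.float64(0.0), 'joint_positions': array([ 1.173,  0.343,  1.525, -0.   ,  1.275, -0.146]), 'dq': array([ 0.001, -0.   ,  0.   , -0.001,  0.001, -0.   ]), 'tau': array([ -0.   , -43.125, -24.422,   0.072,   0.056,  -0.   ]), 'tool_pos': array([130.626, 508.053, 226.039]), 'tcp_rot': array([-3.14, -0.  ,  2.89]), 'contact_force': array([-0.642, -1.093,  0.462]), 'moment': array([-0.035,  0.017, -0.032]), 'finger_force': np.float64(0.0), 'grip_width': np.float64(91.535)}
side {'vertical_fov': 44.19346253064485, 'cx': 301.48282441347357, 'cy': 240.7509986981662, 'R': array([[-0.99403363, -0.10836808,  0.01238932],
       [-0.07146099,  0.56122363, -0.82457344],
       [ 0.08240426, -0.82053909, -0.56561926]]), 't': array([541.49976134,  95.18449034, 986.43200111])}
top {'vertical_fov': 57.82992521353463, 'cx': 324.11736551787624, 'cy': 245.30349685414834, 'R': array([[-0.01247983, -0.99945245, -0.03064413],
       [-0.98251324,  0.01795057, -0.18532544],
       [ 0.18577404,  0.02779543, -0.98219928]]), 't': array([5.58234131e-02, 5.65258961e+02, 8.16254202e+02])}
wrist {'vertical_fov': 64.32165551881108, 'cx': 320.8265219060173, 'cy': 237.4483348061779, 'T_tool_cam': array([[ 7.96541470e-04, -9.53706672e-01, -3.00737341e-01,
         8.20051137e+01],
       [ 9.99999581e-01,  8.95574757e-04, -1.91444417e-04,
         1.59371196e-01],
       [ 4.51914589e-04, -3.00737063e-01,  9.53706986e-01,
        -1.57553376e+02],
       [ 0.00000000e+00,  0.00000000e+00,  0.00000000e+00,
         1.00000000e+00]])}
```

View pics/top0.png

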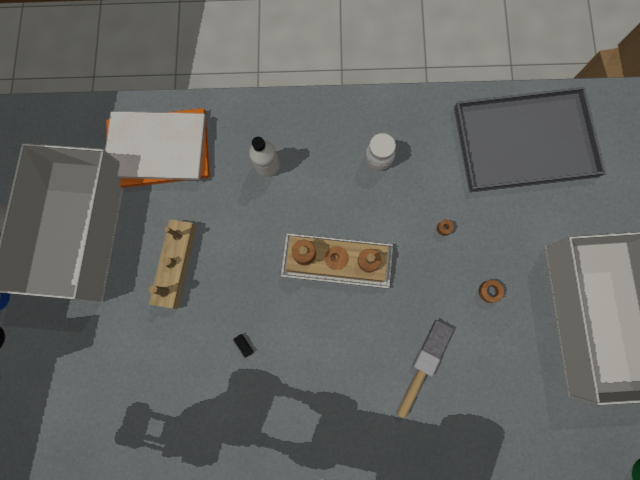

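View pics/side0.png

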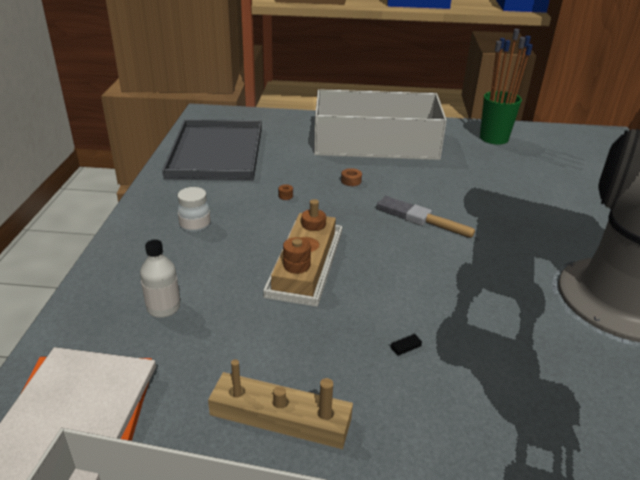

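The top view shows the stand centred near (337,260), the hub at about (337,258), the large ring at (491,291) and the small ring at (446,227). The rack runs from (180,222) to (163,306). The side view shows that the thick long dowel is the one nearest the robot: side (326,398), top about (162,290).

```bash
cat > h.py <<'E'
from plant import bot
import cv2,numpy as np
from scipy.spatial.transform import Rotation as Ro
def cam(n,o=None):
    m=bot.camera_model(n);f=240/np.tan(np.radians(m["vertical_fov"])/2)
    if n=="wrist":
        T=np.eye(4);T[:3,:3]=Ro.from_euler("xyz",o["tcp_rot"]).as_matrix();T[:3,3]=o["tool_pos"]
        W=T@m["T_tool_cam"];Rw,c=W[:3,:3],W[:3,3]
    else: Rw=m["R"].T;c=-Rw@m["t"]
    return f,m["cx"],m["cy"],Rw,c
def ray(C,uv,z):
    f,cx,cy,R,c=C;uv=np.atleast_2d(uv).astype(float)
    d=np.c_[(uv[:,0]-cx)/f,(uv[:,1]-cy)/f,np.ones(len(uv))]@R.T
    return c+d*((z-c[2])/d[:,2])[:,None]
def proj(C,X):
    f,cx,cy,R,c=C;q=(np.atleast_2d(X)-c)@R
    return np.c_[f*q[:,0]/q[:,2]+cx,f*q[:,1]/q[:,2]+cy]
def pts(C,d,mask=None):
    f,cx,cy,R,c=C;v,u=np.nonzero((d>0)&(mask if mask is not None else True));z=d[v,u]
    return np.c_[(u-cx)/f*z,(v-cy)/f*z,z]@R.T+c
def snap(n,name):
    o=bot.get_obs();p,d=bot.capture(n);cv2.imwrite(f"pics/{name}.png",p[:,:,::-1]);np.savez(name+".npz",p=p,d=d)
    return o,p,d,cam(n,o)
E
python3 - <<'E'
from h import *
D=np.load("top0.npz");C=cam("top");p=D["p"];d=D["d"]
hsv=cv2.cvtColor(p,cv2.COLOR_RGB2HSV)
m=cv2.inRange(hsv,(5,70,60),(28,255,255))
n,l,s,ce=cv2.connectedComponentsWithStats(m)
for i in range(1,n):
    if s[i,4]>80: print(s[i],ce[i].round(1),ray(C,ce[i],22).round(1))
def rect(z0,z1,box):
    P=pts(C,d);v,u=np.nonzero(d>0)
    k=(P[:,2]>z0)&(P[:,2]<z1)&(u>box[0])&(u<box[2])&(v>box[1])&(v<box[3])
    r=cv2.minAreaRect(P[k][:,:2].astype(np.float32));print(k.sum(),r,np.median(P[k][:,2]))
rect(32,48,(280,230,395,290)); rect(24,36,(140,210,200,315));rect(8,60,(270,225,405,295))
rect(15,30,(470,270,515,310))
P=pts(C,d);v,u=np.nonzero(d>0);k=(P[:,2]>45)&(u>140)&(u<200)&(v>210)&(v<315)
for a,b in((215,248),(248,276),(276,312)):
    kk=k&(v>=a)&(v<b);print(a,kk.sum(),P[kk].mean(0) if kk.any() else"",P[kk][:,2].max() if kk.any() else"")
S=np.load("side0.npz");Cs=cam("side");print("side rack dowel px z=0 ctr",ray(Cs,[[326,382],[280,390],[236,364]],[84]*1).round(1))
E
```

```text
[ 575   24   65   54 1779] [616.2  59.7] [[ 975.5 -656.8   22. ]]
[168 108  38   7 132] [191.2 111. ] [[880.3 284.   22. ]]
[200 120  10  59 359] [204.8 156.6] [[772.1 249.4  22. ]]
[119 178  68  10 413] [144.  181.5] [[718.4 379.8  22. ]]
[437 219  17  17 204] [445. 227.] [[ 605.  -258.7   22. ]]
[ 149  220   48   88 2476] [172.5 264. ] [[537.2 307.9  22. ]]
[ 286  236  102   46 3532] [336.7 258.3] [[543.3 -33.4  22. ]]
[479 280  25  23 400] [491.1 291. ] [[ 471.5 -342.2   22. ]]
[397 370  29  48 486] [411. 394.] [[ 275.2 -172.2   22. ]]
2466 ((541.7744140625, -33.14198303222656), (200.39036560058594, 71.03301239013672), 82.91682434082031) 39.74188937657544
1869 ((538.7521362304688, 308.1312255859375), (52.01062774658203, 179.89794921875), 79.29016876220703) 30.247372950602994
3442 ((541.1372680664062, -34.033531188964844), (224.5107421875, 93.03337097167969), 82.86940002441406) 39.0923059518791
319 ((471.6416015625, -345.5744934082031), (44.85828399658203, 44.36353302001953), 87.14054870605469) 20.92609333575581
215 62 [596.09325221 296.50309023  71.47634463] 86.54617568709841
248 54 [538.97775441 307.48010486  49.89481414] 53.53526144792147
276 121 [479.47096415 316.12027433  74.07715998] 88.04488428169748
side rack dowel px z=0 ctr [[481.  319.9  84. ]
 [534.6 339.   84. ]
 [595.  303.9  84. ]]
```

View pics/wrist0.png

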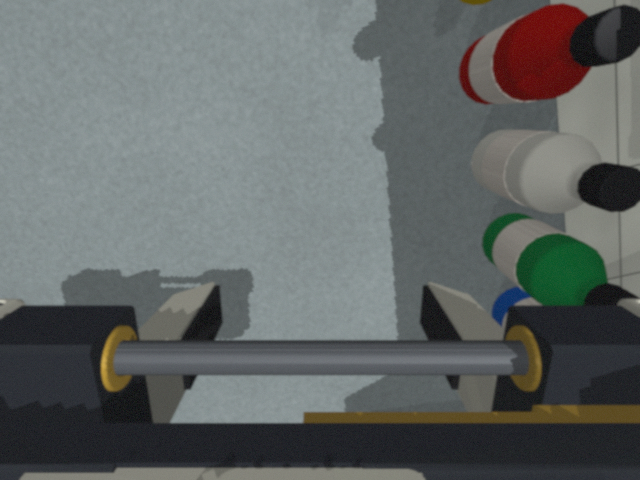

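The wrist view shows only paint bottles and the box edge, so the rack isn't in frame yet. I'll move above the post.

```bash
cat >> h.py <<'E'
def go(x,y,z,yaw=None):
    "print units for a move to a world TCP pose, tool kept straight down"
    o=bot.get_obs();R=Ro.from_euler("xyz",o["tcp_rot"])
    s=R.inv().apply(np.array([x,y,z])-o["tool_pos"])/200
    a=np.zeros(3)
    if yaw is not None: a=np.degrees((R.inv()*Ro.from_euler("xyz",[np.pi,0,np.radians(yaw)])).as_rotvec())/60
    print("now",o["tool_pos"].round(1),o["tcp_rot"].round(3),"F",o["contact_force"].round(1),"w",round(o["grip_width"],1),"t",round(o["time"],2))
    print("shift",s.round(4),"turn",a.round(4))
E
python3 -c "
from h import *
go(480,319,170,169.3)"
```

```text
now [130.7 508.2 226.2] [-3.14 -0.    2.89] F [-0.7  0.6  0. ] w 92.0 t 0.15
shift [-1.9272 -0.4805  0.2813] turn [-0.0011 -0.0002 -0.0621]
```

Request:
send_rows:
  rows:
    - {"x": -0.15, "y": -0.04, "z": 0.02}
    - {"x": -0.4, "y": -0.1, "z": 0.06, "az": -0.03}
    - {"x": -0.65, "y": -0.16, "z": 0.1, "az": -0.06}
    - {"x": -0.9, "y": -0.22, "z": 0.14, "az": -0.062}
    - {"x": -1, "y": -0.25, "z": 0.15, "az": -0.062}
    - {"x": -1, "y": -0.3, "z": 0.16, "az": -0.062}
    - {"x": -1, "y": -0.4, "z": 0.2, "az": -0.062}
    - {"x": -1, "y": -0.48, "z": 0.25, "az": -0.062}
    - {"x": -1, "y": -0.48, "z": 0.28, "az": -0.062}
    - {"x": -1, "y": -0.48, "z": 0.28, "az": -0.062}

```text
schema error: expected keys x, y, z, ax, ay, az, jaw
```

```bash
python3 -c "
from h import *
go(480,319,170,169.3)"
```

```text
now [130.7 508.2 226.2] [-3.14 -0.    2.89] F [-0.7  0.6  0. ] w 92.0 t 0.15
shift [-1.9272 -0.4805  0.2813] turn [-0.0011 -0.0002 -0.0621]
```

Request:
send_rows:
  rows:
    - {"x": -0.15, "y": -0.04, "z": 0.02, "ax": 0, "ay": 0, "az": 0, "jaw": 0}
    - {"x": -0.4, "y": -0.1, "z": 0.06, "ax": 0, "ay": 0, "az": -0.03, "jaw": 0}
    - {"x": -0.65, "y": -0.16, "z": 0.1, "ax": 0, "ay": 0, "az": -0.06, "jaw": 0}
    - {"x": -0.9, "y": -0.22, "z": 0.14, "ax": 0, "ay": 0, "az": -0.06, "jaw": 0}
    - {"x": -1, "y": -0.3, "z": 0.18, "ax": 0, "ay": 0, "az": -0.06, "jaw": 0}
    - {"x": -1, "y": -0.4, "z": 0.22, "ax": 0, "ay": 0, "az": -0.06, "jaw": 0}
    - {"x": -1, "y": -0.48, "z": 0.28, "ax": 0, "ay": 0, "az": -0.06, "jaw": 0}
    - {"x": -1, "y": -0.48, "z": 0.28, "ax": 0, "ay": 0, "az": -0.06, "jaw": 0}
    - {"x": -1, "y": -0.48, "z": 0.28, "ax": 0, "ay": 0, "az": -0.06, "jaw": 0}
    - {"x": -1, "y": -0.48, "z": 0.28, "ax": 0, "ay": 0, "az": -0.06, "jaw": 0}

```text
time: 1.4
tool_pos: [300.9, 366.4, 171.2]
tcp_rot: [3.141, 0.001, 2.953]
contact_force: [-0.4, -0.1, 0.1]
grip_width: 45.8
finger_force: 0.0
```

```bash
python3 -c "
from h import *
go(480,319,170,169.3)"
```

```text
now [300.9 366.4 171.2] [3.141e+00 1.000e-03 2.953e+00] F [-0.4 -0.1  0.1] w 45.8 t 1.4
shift [-0.9241 -0.0653  0.0063] turn [ 0.001   0.0006 -0.0016]
```

Request:
send_rows:
  rows:
    - {"x": -0.15, "y": -0.01, "z": 0, "ax": 0, "ay": 0, "az": 0, "jaw": 0}
    - {"x": -0.4, "y": -0.03, "z": 0, "ax": 0, "ay": 0, "az": 0, "jaw": 0}
    - {"x": -0.65, "y": -0.05, "z": 0, "ax": 0, "ay": 0, "az": 0, "jaw": 0}
    - {"x": -0.85, "y": -0.06, "z": 0, "ax": 0, "ay": 0, "az": 0, "jaw": 0}
    - {"x": -0.924, "y": -0.065, "z": 0, "ax": 0, "ay": 0, "az": 0, "jaw": 0}
    - {"x": -0.924, "y": -0.065, "z": 0, "ax": 0, "ay": 0, "az": 0, "jaw": 0}
    - {"x": -0.924, "y": -0.065, "z": 0, "ax": 0, "ay": 0, "az": 0, "jaw": 0}
    - {"x": -0.924, "y": -0.065, "z": 0, "ax": 0, "ay": 0, "az": 0, "jaw": 0}
    - {"x": -0.924, "y": -0.065, "z": 0, "ax": 0, "ay": 0, "az": 0, "jaw": 0}
    - {"x": -0.924, "y": -0.065, "z": 0, "ax": 0, "ay": 0, "az": 0, "jaw": 0}

```text
time: 2.65
tool_pos: [479.3, 318.4, 170.9]
tcp_rot: [3.141, 0.0, 2.953]
contact_force: [-0.2, 0.3, -0.0]
grip_width: 45.8
finger_force: 0.0
```

```bash
python3 - <<'E'
from h import *
o,p,d,C=snap("wrist","w1")
P=pts(C,d);v,u=np.nonzero(d>0)
k=(P[:,2]>78)&(P[:,2]<90)&(np.hypot(P[:,0]-480,P[:,1]-319)<25)
print(k.sum(),np.median(P[k],0),P[k].min(0),P[k].max(0),u[k].min(),u[k].max(),v[k].min(),v[k].max())
k=(P[:,2]>27)&(P[:,2]<33)
print(k.sum(),cv2.minAreaRect(P[k][:,:2].astype(np.float32)))
go(480,319,46,169.3)
E
```

```text
467 [478.91853895 320.01808055  83.45038224] [471.36662675 311.90077704  78.12868393] [487.58240159 327.71125734  85.81135355] 311 334 231 255
8718 ((537.9800415039062, 305.18914794921875), (513.5545043945312, 182.91026306152344), 84.32235717773438)
now [479.4 318.3 170.8] [3.141 0.    2.953] F [-0.2  0.2 -0. ] w 45.6 t 2.7
shift [-0.0022  0.0038  0.6241] turn [ 0.0001  0.0001 -0.0019]
```

View pics/w1.png

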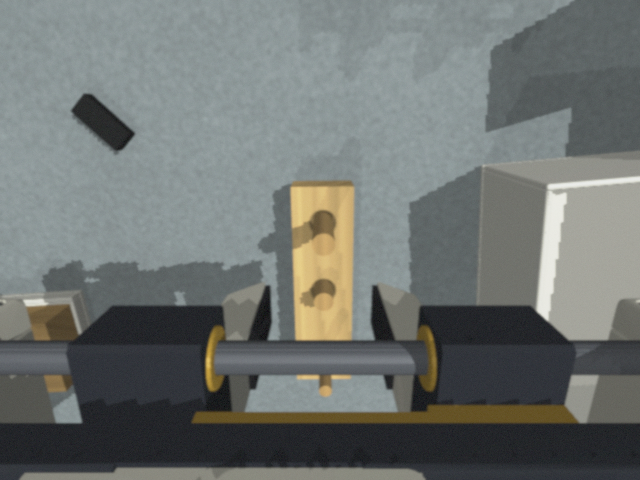

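The wrist view shows the thick long dowel at about (322,243) in the near hole, with its top at z≈84. It is centred between the fingers, so I'll go down and grip it.

Request:
send_rows:
  rows:
    - {"x": 0, "y": 0.006, "z": 0.1, "ax": 0, "ay": 0, "az": 0, "jaw": 0}
    - {"x": 0, "y": 0.006, "z": 0.3, "ax": 0, "ay": 0, "az": 0, "jaw": 0}
    - {"x": 0, "y": 0.006, "z": 0.5, "ax": 0, "ay": 0, "az": 0, "jaw": 0}
    - {"x": 0, "y": 0.006, "z": 0.62, "ax": 0, "ay": 0, "az": 0, "jaw": 0}
    - {"x": 0, "y": 0.006, "z": 0.62, "ax": 0, "ay": 0, "az": 0, "jaw": 0}
    - {"x": 0, "y": 0.006, "z": 0.62, "ax": 0, "ay": 0, "az": 0, "jaw": -0.5}
    - {"x": 0, "y": 0.006, "z": 0.62, "ax": 0, "ay": 0, "az": 0, "jaw": -1}
    - {"x": 0, "y": 0.006, "z": 0.62, "ax": 0, "ay": 0, "az": 0, "jaw": -1}
    - {"x": 0, "y": 0.006, "z": 0.62, "ax": 0, "ay": 0, "az": 0, "jaw": -1}
    - {"x": 0, "y": 0.006, "z": 0.62, "ax": 0, "ay": 0, "az": 0, "jaw": -1}

```text
time: 3.95
tool_pos: [480.2, 319.6, 47.5]
tcp_rot: [3.141, 0.001, 2.953]
contact_force: [-1.3, -0.4, 5.5]
grip_width: 15.5
finger_force: 30.0
```

```bash
python3 -c "
from h import *
go(479,319.7,150,169.3)"
```

```text
now [480.2 319.6  47.5] [3.141e+00 1.000e-03 2.953e+00] F [-1.3 -0.4  5.5] w 15.5 t 3.95
shift [ 5.700e-03 -1.000e-04 -5.127e-01] turn [ 0.0008  0.001  -0.0021]
```

Request:
send_rows:
  rows:
    - {"x": 0, "y": 0, "z": -0.05, "ax": 0, "ay": 0, "az": 0, "jaw": -1}
    - {"x": 0, "y": 0, "z": -0.15, "ax": 0, "ay": 0, "az": 0, "jaw": -1}
    - {"x": 0, "y": 0, "z": -0.35, "ax": 0, "ay": 0, "az": 0, "jaw": -1}
    - {"x": 0, "y": -0.03, "z": -0.52, "ax": 0, "ay": 0, "az": 0.05, "jaw": -1}
    - {"x": 0, "y": -0.2, "z": -0.52, "ax": 0, "ay": 0, "az": 0.2, "jaw": -1}
    - {"x": 0, "y": -0.4, "z": -0.52, "ax": 0, "ay": 0, "az": 0.35, "jaw": -1}
    - {"x": 0, "y": -0.6, "z": -0.52, "ax": 0, "ay": 0, "az": 0.5, "jaw": -1}
    - {"x": 0, "y": -0.8, "z": -0.52, "ax": 0, "ay": 0, "az": 0.65, "jaw": -1}
    - {"x": 0, "y": -0.95, "z": -0.52, "ax": 0, "ay": 0, "az": 0.8, "jaw": -1}
    - {"x": 0, "y": -1, "z": -0.52, "ax": 0, "ay": 0, "az": 0.9, "jaw": -1}

```text
time: 5.2
tool_pos: [441.8, 121.4, 151.2]
tcp_rot: [-3.141, 0.0, 2.004]
contact_force: [-0.2, 0.5, -0.4]
grip_width: 15.6
finger_force: 30.0
```

```bash
python3 -c "
from h import *
go(541.6,-33.5,150,82.9)"
```

```text
now [441.8 121.4 151.2] [-3.141  0.     2.004] F [-0.2  0.5 -0.4] w 15.6 t 5.2
shift [-0.9125  0.1273  0.0059] turn [-1.000e-04  1.000e-04  5.323e-01]
```

Request:
send_rows:
  rows:
    - {"x": -0.15, "y": 0.02, "z": 0, "ax": 0, "ay": 0, "az": 0.1, "jaw": -1}
    - {"x": -0.35, "y": 0.05, "z": 0, "ax": 0, "ay": 0, "az": 0.25, "jaw": -1}
    - {"x": -0.55, "y": 0.08, "z": 0, "ax": 0, "ay": 0, "az": 0.4, "jaw": -1}
    - {"x": -0.75, "y": 0.1, "z": 0, "ax": 0, "ay": 0, "az": 0.5, "jaw": -1}
    - {"x": -0.88, "y": 0.12, "z": 0, "ax": 0, "ay": 0, "az": 0.532, "jaw": -1}
    - {"x": -0.912, "y": 0.127, "z": 0.005, "ax": 0, "ay": 0, "az": 0.532, "jaw": -1}
    - {"x": -0.912, "y": 0.127, "z": 0.005, "ax": 0, "ay": 0, "az": 0.532, "jaw": -1}
    - {"x": -0.912, "y": 0.127, "z": 0.005, "ax": 0, "ay": 0, "az": 0.532, "jaw": -1}
    - {"x": -0.912, "y": 0.127, "z": 0.005, "ax": 0, "ay": 0, "az": 0.532, "jaw": -1}
    - {"x": -0.912, "y": 0.127, "z": 0.005, "ax": 0, "ay": 0, "az": 0.532, "jaw": -1}

```text
time: 6.45
tool_pos: [542.7, -30.8, 149.9]
tcp_rot: [3.141, -0.0, 1.454]
contact_force: [-0.1, 0.1, -0.7]
grip_width: 15.4
finger_force: 30.0
```

```bash
python3 - <<'E'
from h import *
o,p,d,C=snap("wrist","w2");go(541.6,-33.5,90,82.9)
print("mid px",proj(C,[541.6,-33.5,40]),"tcp foot px",proj(C,[o["tool_pos"]+[0,0,-38]]))
P=pts(C,d)
k=(P[:,2]>37)&(P[:,2]<43);print("block",k.sum(),cv2.minAreaRect(P[k][:,:2].astype(np.float32)))
m=(np.hypot(P[:,0]-541.6,P[:,1]+33.5)<14)&(P[:,2]<36)
v,u=np.nonzero(d>0)
print("hole?",m.sum(),P[m].mean(0) if m.any() else"",(u[m].mean(),v[m].mean()) if m.any() else "")
# post lower part: world points of dowel
q=(np.hypot(P[:,0]-o["tool_pos"][0],P[:,1]-o["tool_pos"][1])<14)&(P[:,2]>105)&(P[:,2]<150)
for a in(110,115,120,125,130):
    s=q&(abs(P[:,2]-a)<2.5)
    if s.any(): print(a,s.sum(),P[s].mean(0)-o["tool_pos"],u[s].min(),u[s].max())
E
```

```text
now [542.7 -30.9 149.8] [ 3.141 -0.     1.454] F [-1.   0.2 -0.4] w 15.2 t 6.5
shift [-0.0134 -0.0042  0.2991] turn [ 0.0001 -0.0001  0.0065]
mid px [[320.0158187  237.78773438]] tcp foot px [[321.14560488 272.22870156]]
block 13898 ((634.251953125, -36.37481689453125), (272.5782470703125, 241.8892364501953), 7.477987766265869)
hole? 410 [542.29023932 -31.86227809  26.46447194] (np.float64(320.6951219512195), np.float64(230.34878048780487))
110 9 [  0.99614795   6.56987198 -38.00025031] 309 333
115 94 [  0.65595408   6.71368241 -34.77603238] 307 335
120 96 [  0.47182422   6.72754467 -29.92386803] 306 335
125 101 [  0.46886436   6.72844178 -24.94910868] 306 335
130 115 [  0.66399136   6.83246038 -19.82674607] 305 336
```

View pics/w2.png

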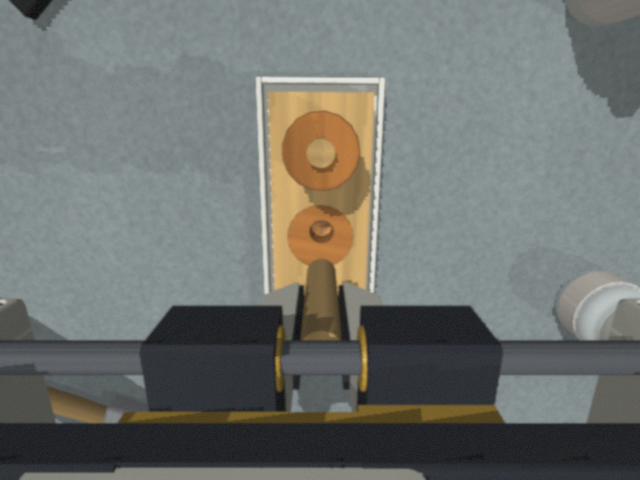

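The wrist view shows the hub at about (320,236) and the hole inside it at about (321,230). The held dowel is upright, its foot near (321,272). I'll work out the hole's position from the images as the starting point for the search by feel.

```bash
python3 - <<'E'
from h import *
D=np.load("w2.npz");p,d=D["p"],D["d"];o=bot.get_obs();C=cam("wrist",o)
hsv=cv2.cvtColor(p,cv2.COLOR_RGB2HSV)
V,U=np.mgrid[:480,:640]
f,cx,cy,R,c=C
dz=np.zeros((480,640));X=np.stack([(U-cx)/f*d,(V-cy)/f*d,d],-1)@R.T+c;dz=X[...,2]
reg=(np.hypot(U-320,V-237)<26)
hm=reg&(dz<38)&(d>0)&(V<250)
n,l,s,ce=cv2.connectedComponentsWithStats(hm.astype(np.uint8));i=1+s[1:,4].argmax()
print("hole px",s[i],ce[i],ray(C,ce[i],40)); 
for t in(30,34,38,39): 
    h=reg&(dz<t)&(d>0)&(V<250);cn=max(cv2.findContours(h.astype(np.uint8),0,1)[0],key=cv2.contourArea);w=ray(C,cn.reshape(-1,2),40)[:,:2].astype(np.float32);print(t,cv2.minEnclosingCircle(w))
bx=p[205:275,280:362];hs=hsv[205:275,280:362]
print(hs[31,::4,:].tolist())
g=p[...,:].astype(int);rb=g[...,0]-g[...,1]
hub=((hsv[...,0]<13)&(hsv[...,1]>90)&reg|(l==i)).astype(np.uint8)
hub=(hub*((V>200)&(V<275))).astype(np.uint8)
cn=max(cv2.findContours(hub,0,1)[0],key=cv2.contourArea).reshape(-1,2);w=ray(C,cn,40)[:,:2].astype(np.float32);print("hub",len(cn),cv2.minEnclosingCircle(w),cv2.boundingRect(cn))
# block edges/tray centre in wrist view across stand x near v=237
row=hsv[237];print("wood cols",[ (u,row[u].tolist()) for u in range(256,390,4)])
T=np.load("top0.npz");Ct=cam("top");Pt=pts(Ct,T["d"]);k=(Pt[:,2]<33)&(np.hypot(Pt[:,0]-541.6,Pt[:,1]+33.5)<16);print("top hole",k.sum(),Pt[k].mean(0) if k.any() else "")
E
```

```text
hole px [309 220  24  23 431] [320.64269142 230.79582367] [[542.72117334 -28.34124673  40.        ]]
30 ((542.8191528320312, -27.053062438964844), 8.47553539276123)
34 ((542.7786865234375, -27.621652603149414), 8.575811386108398)
38 ((542.7252197265625, -28.63797378540039), 8.86162281036377)
39 ((540.8890380859375, -29.541383743286133), 12.923702239990234)
[[19, 119, 206], [19, 122, 202], [15, 148, 172], [14, 163, 177], [14, 166, 175], [14, 161, 177], [15, 165, 176], [15, 165, 173], [14, 153, 95], [14, 150, 104], [15, 151, 120], [14, 150, 121], [14, 155, 117], [14, 164, 146], [14, 162, 178], [14, 164, 176], [14, 166, 175], [14, 162, 178], [16, 148, 172], [19, 118, 196], [18, 120, 208]]
hub 66 ((542.7252197265625, -28.63797378540039), 8.86162281036377) (309, 220, 24, 23)
wood cols [(256, [90, 19, 133]), (260, [90, 18, 142]), (264, [26, 9, 219]), (268, [39, 15, 119]), (272, [20, 63, 191]), (276, [19, 117, 213]), (280, [19, 116, 209]), (284, [18, 119, 205]), (288, [15, 147, 173]), (292, [14, 162, 181]), (296, [15, 166, 177]), (300, [14, 164, 177]), (304, [14, 160, 178]), (308, [14, 160, 175]), (312, [13, 154, 106]), (316, [13, 155, 102]), (320, [14, 159, 109]), (324, [15, 150, 114]), (328, [15, 152, 121]), (332, [14, 160, 159]), (336, [14, 160, 177]), (340, [14, 165, 176]), (344, [14, 167, 174]), (348, [14, 160, 177]), (352, [16, 149, 168]), (356, [18, 118, 201]), (360, [19, 121, 206]), (364, [19, 117, 211]), (368, [19, 63, 165]), (372, [34, 11, 161]), (376, [34, 12, 175]), (380, [93, 19, 136]), (384, [90, 21, 144]), (388, [93, 21, 146])]
top hole 54 [544.78121928 -29.06985931  25.24411808]
```

```bash
python3 -c "
from h import *
go(542.4,-28.4,82,82.9)"
```

```text
now [542.7 -30.9 149.8] [ 3.141 -0.     1.454] F [-1.   0.2 -0.4] w 15.2 t 6.5
shift [ 0.0124 -0.0032  0.3391] turn [ 0.0001 -0.0001  0.0065]
```

Request:
send_rows:
  rows:
    - {"x": 0.012, "y": -0.003, "z": 0.05, "ax": 0, "ay": 0, "az": 0.006, "jaw": -1}
    - {"x": 0.012, "y": -0.003, "z": 0.15, "ax": 0, "ay": 0, "az": 0.006, "jaw": -1}
    - {"x": 0.012, "y": -0.003, "z": 0.25, "ax": 0, "ay": 0, "az": 0.006, "jaw": -1}
    - {"x": 0.012, "y": -0.003, "z": 0.3, "ax": 0, "ay": 0, "az": 0.006, "jaw": -1}
    - {"x": 0.012, "y": -0.003, "z": 0.33, "ax": 0, "ay": 0, "az": 0.006, "jaw": -1}
    - {"x": 0.012, "y": -0.003, "z": 0.338, "ax": 0, "ay": 0, "az": 0.006, "jaw": -1}
    - {"x": 0.012, "y": -0.003, "z": 0.338, "ax": 0, "ay": 0, "az": 0.006, "jaw": -1}
    - {"x": 0.012, "y": -0.003, "z": 0.338, "ax": 0, "ay": 0, "az": 0.006, "jaw": -1}
    - {"x": 0.012, "y": -0.003, "z": 0.338, "ax": 0, "ay": 0, "az": 0.006, "jaw": -1}
    - {"x": 0.012, "y": -0.003, "z": 0.338, "ax": 0, "ay": 0, "az": 0.006, "jaw": -1}

```text
time: 7.75
tool_pos: [542.6, -28.9, 82.3]
tcp_rot: [3.141, -0.0, 1.447]
contact_force: [-0.5, 0.4, -0.6]
grip_width: 15.4
finger_force: 30.0
```

```bash
python3 - <<'E'
from h import *
o,p,d,C=snap("wrist","w3");go(542.4,-28.4,78,82.9)
cv2.imwrite("pics/w3c.png",cv2.resize(p[170:330,240:400,::-1],None,fx=3.5,fy=3.5))
print("hole px",proj(C,[542.7,-28.5,40]),"foot",proj(C,o["tool_pos"]+[0,0,-38]))
E
```

```text
now [542.6 -28.9  82.2] [ 3.141 -0.     1.447] F [-0.5  0.2 -0.2] w 15.4 t 7.8
shift [ 0.0023 -0.0013  0.0212] turn [ 0.0003 -0.0001 -0.0001]
hole px [[321.1405788 268.5967057]] foot [[321.12830752 272.22046811]]
```

View pics/w3c.png

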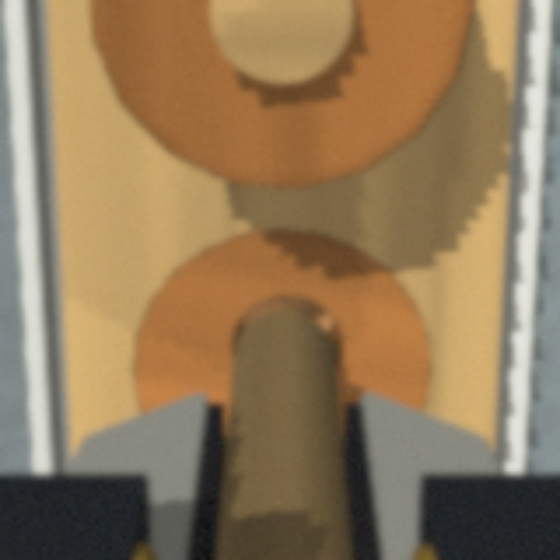

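The crop shows the foot just above the hole: the hole spans about 232–340 and the post 237–330 in crop columns. They're aligned to within about 0.5 mm, so I'll go down gently and feel for contact.

Request:
send_rows:
  rows:
    - {"x": 0.001, "y": 0.001, "z": 0.005, "ax": 0, "ay": 0, "az": 0, "jaw": -1}
    - {"x": 0.001, "y": 0.001, "z": 0.01, "ax": 0, "ay": 0, "az": 0, "jaw": -1}
    - {"x": 0.001, "y": 0.001, "z": 0.015, "ax": 0, "ay": 0, "az": 0, "jaw": -1}
    - {"x": 0.001, "y": 0.001, "z": 0.018, "ax": 0, "ay": 0, "az": 0, "jaw": -1}
    - {"x": 0.001, "y": 0.001, "z": 0.021, "ax": 0, "ay": 0, "az": 0, "jaw": -1}
    - {"x": 0.001, "y": 0.001, "z": 0.024, "ax": 0, "ay": 0, "az": 0, "jaw": -1}
    - {"x": 0.001, "y": 0.001, "z": 0.027, "ax": 0, "ay": 0, "az": 0, "jaw": -1}
    - {"x": 0.001, "y": 0.001, "z": 0.03, "ax": 0, "ay": 0, "az": 0, "jaw": -1}
    - {"x": 0.001, "y": 0.001, "z": 0.03, "ax": 0, "ay": 0, "az": 0, "jaw": -1}
    - {"x": 0.001, "y": 0.001, "z": 0.03, "ax": 0, "ay": 0, "az": 0, "jaw": -1}

```text
time: 9.05
tool_pos: [542.8, -28.7, 76.1]
tcp_rot: [3.142, -0.0, 1.447]
contact_force: [0.3, -0.5, 0.5]
grip_width: 15.3
finger_force: 30.0
```

Request:
send_rows:
  rows:
    - {"x": 0, "y": 0, "z": 0.003, "ax": 0, "ay": 0, "az": 0, "jaw": -1}
    - {"x": 0, "y": 0, "z": 0.006, "ax": 0, "ay": 0, "az": 0, "jaw": -1}
    - {"x": 0, "y": 0, "z": 0.009, "ax": 0, "ay": 0, "az": 0, "jaw": -1}
    - {"x": 0, "y": 0, "z": 0.012, "ax": 0, "ay": 0, "az": 0, "jaw": -1}
    - {"x": 0, "y": 0, "z": 0.015, "ax": 0, "ay": 0, "az": 0, "jaw": -1}
    - {"x": 0, "y": 0, "z": 0.015, "ax": 0, "ay": 0, "az": 0, "jaw": -1}
    - {"x": 0, "y": 0, "z": 0.015, "ax": 0, "ay": 0, "az": 0, "jaw": -1}
    - {"x": 0, "y": 0, "z": 0.015, "ax": 0, "ay": 0, "az": 0, "jaw": -1}
    - {"x": 0, "y": 0, "z": 0.015, "ax": 0, "ay": 0, "az": 0, "jaw": -1}
    - {"x": 0, "y": 0, "z": 0.015, "ax": 0, "ay": 0, "az": 0, "jaw": -1}

```text
time: 10.3
tool_pos: [542.8, -28.7, 73.1]
tcp_rot: [3.141, -0.0, 1.447]
contact_force: [0.4, 0.1, 0.5]
grip_width: 15.3
finger_force: 30.0
```

The foot is 4 mm below the block's top with no force, so it's in the hole. Next I'll go down towards the cork.

Request:
send_rows:
  rows:
    - {"x": 0, "y": 0, "z": 0.005, "ax": 0, "ay": 0, "az": 0, "jaw": -1}
    - {"x": 0, "y": 0, "z": 0.01, "ax": 0, "ay": 0, "az": 0, "jaw": -1}
    - {"x": 0, "y": 0, "z": 0.015, "ax": 0, "ay": 0, "az": 0, "jaw": -1}
    - {"x": 0, "y": 0, "z": 0.02, "ax": 0, "ay": 0, "az": 0, "jaw": -1}
    - {"x": 0, "y": 0, "z": 0.025, "ax": 0, "ay": 0, "az": 0, "jaw": -1}
    - {"x": 0, "y": 0, "z": 0.03, "ax": 0, "ay": 0, "az": 0, "jaw": -1}
    - {"x": 0, "y": 0, "z": 0.035, "ax": 0, "ay": 0, "az": 0, "jaw": -1}
    - {"x": 0, "y": 0, "z": 0.04, "ax": 0, "ay": 0, "az": 0, "jaw": -1}
    - {"x": 0, "y": 0, "z": 0.045, "ax": 0, "ay": 0, "az": 0, "jaw": -1}
    - {"x": 0, "y": 0, "z": 0.045, "ax": 0, "ay": 0, "az": 0, "jaw": -1}

```text
time: 11.55
tool_pos: [542.7, -28.7, 64.0]
tcp_rot: [-3.141, -0.0, 1.447]
contact_force: [-0.2, -0.0, -0.3]
grip_width: 15.5
finger_force: 30.0
```

Now I'll press the cork down: 0.8 mm per row for most of the way, then check the force.

Request:
send_rows:
  rows:
    - {"x": 0, "y": 0, "z": 0.004, "ax": 0, "ay": 0, "az": 0, "jaw": -1}
    - {"x": 0, "y": 0, "z": 0.008, "ax": 0, "ay": 0, "az": 0, "jaw": -1}
    - {"x": 0, "y": 0, "z": 0.012, "ax": 0, "ay": 0, "az": 0, "jaw": -1}
    - {"x": 0, "y": 0, "z": 0.016, "ax": 0, "ay": 0, "az": 0, "jaw": -1}
    - {"x": 0, "y": 0, "z": 0.02, "ax": 0, "ay": 0, "az": 0, "jaw": -1}
    - {"x": 0, "y": 0, "z": 0.024, "ax": 0, "ay": 0, "az": 0, "jaw": -1}
    - {"x": 0, "y": 0, "z": 0.028, "ax": 0, "ay": 0, "az": 0, "jaw": -1}
    - {"x": 0, "y": 0, "z": 0.032, "ax": 0, "ay": 0, "az": 0, "jaw": -1}
    - {"x": 0, "y": 0, "z": 0.036, "ax": 0, "ay": 0, "az": 0, "jaw": -1}
    - {"x": 0, "y": 0, "z": 0.04, "ax": 0, "ay": 0, "az": 0, "jaw": -1}

```text
time: 12.8
tool_pos: [543.0, -28.7, 56.7]
tcp_rot: [3.141, -0.0, 1.447]
contact_force: [-2.2, -0.8, 6.1]
grip_width: 15.5
finger_force: 30.0
```

Request:
send_rows:
  rows:
    - {"x": 0, "y": 0, "z": 0.002, "ax": 0, "ay": 0, "az": 0, "jaw": -1}
    - {"x": 0, "y": 0, "z": 0.004, "ax": 0, "ay": 0, "az": 0, "jaw": -1}
    - {"x": 0, "y": 0, "z": 0.006, "ax": 0, "ay": 0, "az": 0, "jaw": -1}
    - {"x": 0, "y": 0, "z": 0.008, "ax": 0, "ay": 0, "az": 0, "jaw": -1}
    - {"x": 0, "y": 0, "z": 0.01, "ax": 0, "ay": 0, "az": 0, "jaw": -1}
    - {"x": 0, "y": 0, "z": 0.012, "ax": 0, "ay": 0, "az": 0, "jaw": -1}
    - {"x": 0, "y": 0, "z": 0.013, "ax": 0, "ay": 0, "az": 0, "jaw": -1}
    - {"x": 0, "y": 0, "z": 0.014, "ax": 0, "ay": 0, "az": 0, "jaw": -1}
    - {"x": 0, "y": 0, "z": 0.014, "ax": 0, "ay": 0, "az": 0, "jaw": -1}
    - {"x": 0, "y": 0, "z": 0.014, "ax": 0, "ay": 0, "az": 0, "jaw": -1}

```text
time: 14.05
tool_pos: [543.0, -28.7, 53.9]
tcp_rot: [3.141, -0.0, 1.447]
contact_force: [-1.5, -0.2, 5.5]
grip_width: 15.2
finger_force: 30.0
```

Request:
send_rows:
  rows:
    - {"x": 0, "y": 0, "z": 0.001, "ax": 0, "ay": 0, "az": 0, "jaw": -1}
    - {"x": 0, "y": 0, "z": 0.002, "ax": 0, "ay": 0, "az": 0, "jaw": -1}
    - {"x": 0, "y": 0, "z": 0.003, "ax": 0, "ay": 0, "az": 0, "jaw": -1}
    - {"x": 0, "y": 0, "z": 0.004, "ax": 0, "ay": 0, "az": 0, "jaw": -1}
    - {"x": 0, "y": 0, "z": 0.005, "ax": 0, "ay": 0, "az": 0, "jaw": -1}
    - {"x": 0, "y": 0, "z": 0.005, "ax": 0, "ay": 0, "az": 0, "jaw": -1}
    - {"x": 0, "y": 0, "z": 0.005, "ax": 0, "ay": 0, "az": 0, "jaw": -1}
    - {"x": 0, "y": 0, "z": 0.005, "ax": 0, "ay": 0, "az": 0, "jaw": -1}
    - {"x": 0, "y": 0, "z": 0.005, "ax": 0, "ay": 0, "az": 0, "jaw": -1}
    - {"x": 0, "y": 0, "z": 0.005, "ax": 0, "ay": 0, "az": 0, "jaw": -1}

```text
time: 15.3
tool_pos: [543.0, -28.7, 53.3]
tcp_rot: [3.141, 0.0, 1.447]
contact_force: [-2.7, 0.2, 7.8]
grip_width: 15.0
finger_force: 30.0
```

Request:
send_rows:
  rows:
    - {"x": 0, "y": 0, "z": 0.001, "ax": 0, "ay": 0, "az": 0, "jaw": -1}
    - {"x": 0, "y": 0, "z": 0.002, "ax": 0, "ay": 0, "az": 0, "jaw": -1}
    - {"x": 0, "y": 0, "z": 0.003, "ax": 0, "ay": 0, "az": 0, "jaw": -1}
    - {"x": 0, "y": 0, "z": 0.004, "ax": 0, "ay": 0, "az": 0, "jaw": -1}
    - {"x": 0, "y": 0, "z": 0.005, "ax": 0, "ay": 0, "az": 0, "jaw": -1}
    - {"x": 0, "y": 0, "z": 0.005, "ax": 0, "ay": 0, "az": 0, "jaw": -1}
    - {"x": 0, "y": 0, "z": 0.005, "ax": 0, "ay": 0, "az": 0, "jaw": -1}
    - {"x": 0, "y": 0, "z": 0.005, "ax": 0, "ay": 0, "az": 0, "jaw": -1}
    - {"x": 0, "y": 0, "z": 0.005, "ax": 0, "ay": 0, "az": 0, "jaw": -1}
    - {"x": 0, "y": 0, "z": 0.005, "ax": 0, "ay": 0, "az": 0, "jaw": -1}

```text
time: 16.55
tool_pos: [543.1, -28.7, 53.1]
tcp_rot: [3.14, 0.0, 1.447]
contact_force: [-3.7, 1.4, 14.8]
grip_width: 15.4
finger_force: 30.0
```

The force rose from 8 to 15 N with almost no movement, which is the hard stop, so the post is home. I'll relax the press, release and lift.

Request:
send_rows:
  rows:
    - {"x": 0, "y": -0.001, "z": -0.004, "ax": 0, "ay": 0, "az": 0, "jaw": -1}
    - {"x": 0, "y": -0.0015, "z": -0.0065, "ax": 0, "ay": 0, "az": 0, "jaw": -1}
    - {"x": 0, "y": -0.0015, "z": -0.0065, "ax": 0, "ay": 0, "az": 0, "jaw": -0.6}
    - {"x": 0, "y": -0.0015, "z": -0.0065, "ax": 0, "ay": 0, "az": 0, "jaw": -0.4}
    - {"x": 0, "y": -0.0015, "z": -0.0065, "ax": 0, "ay": 0, "az": 0, "jaw": -0.2}
    - {"x": 0, "y": -0.0015, "z": -0.0065, "ax": 0, "ay": 0, "az": 0, "jaw": -0.2}
    - {"x": 0, "y": -0.0015, "z": -0.05, "ax": 0, "ay": 0, "az": 0, "jaw": -0.2}
    - {"x": 0, "y": -0.0015, "z": -0.2, "ax": 0, "ay": 0, "az": 0, "jaw": -0.2}
    - {"x": 0, "y": -0.0015, "z": -0.4, "ax": 0, "ay": 0, "az": 0, "jaw": -0.2}
    - {"x": 0, "y": -0.0015, "z": -0.5, "ax": 0, "ay": 0, "az": 0, "jaw": -0.2}

```text
time: 17.8
tool_pos: [543.4, -28.8, 154.1]
tcp_rot: [3.138, 0.0, 1.447]
contact_force: [0.6, -0.1, -0.0]
grip_width: 36.7
finger_force: 0.0
```

```bash
python3 - <<'E'
from h import *
o,p,d,C=snap("wrist","w4")
cv2.imwrite("pics/w4c.png",cv2.resize(p[130:330,220:420,::-1],None,fx=2.5,fy=2.5))
P=pts(C,d);k=(P[:,2]>60)&(P[:,2]<72)&(np.hypot(P[:,0]-542.7,P[:,1]+28.5)<13)
t=P[k];top=t[t[:,2]>64];print(k.sum(),np.median(top[:,2]),(top.min(0)+top.max(0))/2,top.mean(0),top.std(0))
A=np.c_[top[:,:2]-top[:,:2].mean(0),np.ones(len(top))];print(np.linalg.lstsq(A,top[:,2],rcond=None)[0])
go(471.6,-343.5,150,90)
o,p,d,C=snap("top","t4");P=pts(C,d)
v,u=np.nonzero(d>0);k=(P[:,2]>18)&(P[:,2]<27)&(np.hypot(P[:,0]-471.6,P[:,1]+343.5)<35)
print("ring",cv2.minEnclosingCircle(P[k][:,:2].astype(np.float32)))
E
```

```text
109 67.6315249185276 [542.85476997 -24.00729109  68.00068814] [543.0872827  -21.9939221   67.73558492] [4.40054945 1.69797872 2.23210442]
[-4.89074315e-02 -2.96481866e-02  6.77355849e+01]
now [544.3 -29.  156.1] [3.135 0.    1.447] F [1.  0.4 2. ] w 36.6 t 17.85
shift [-1.6055 -0.1667  0.0299] turn [ 0.0065  0.0008 -0.1183]
ring ((471.93609619140625, -345.4857177734375), 22.91853904724121)
```

View pics/w4c.png

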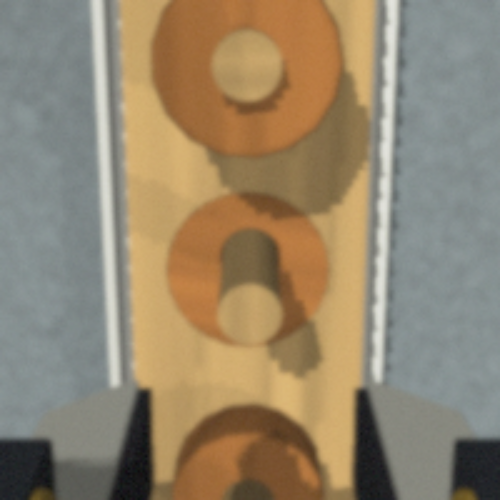

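The crop shows the post upright in the hub, its top at crop (249,313), and the fingers are clear of it. Next is the ring.

Request:
send_rows:
  rows:
    - {"x": -0.1, "y": -0.03, "z": 0, "ax": 0, "ay": 0, "az": 0, "jaw": 0.4}
    - {"x": -0.3, "y": -0.06, "z": 0, "ax": 0, "ay": 0, "az": 0, "jaw": 0.8}
    - {"x": -0.55, "y": -0.09, "z": 0, "ax": 0, "ay": 0, "az": 0, "jaw": 0.8}
    - {"x": -0.8, "y": -0.12, "z": 0, "ax": 0, "ay": 0, "az": 0, "jaw": 0.8}
    - {"x": -0.95, "y": -0.15, "z": 0, "ax": 0, "ay": 0, "az": 0, "jaw": 0.8}
    - {"x": -1, "y": -0.165, "z": 0, "ax": 0, "ay": 0, "az": 0, "jaw": 0.8}
    - {"x": -1, "y": -0.165, "z": 0, "ax": 0, "ay": 0, "az": 0, "jaw": 0.8}
    - {"x": -1, "y": -0.165, "z": 0, "ax": 0, "ay": 0, "az": 0, "jaw": 0.8}
    - {"x": -1, "y": -0.165, "z": 0, "ax": 0, "ay": 0, "az": 0, "jaw": 0.8}
    - {"x": -1, "y": -0.165, "z": 0, "ax": 0, "ay": 0, "az": 0, "jaw": 0.8}

```text
time: 19.15
tool_pos: [485.3, -222.4, 151.3]
tcp_rot: [3.142, -0.0, 1.448]
contact_force: [-0.3, -0.3, -0.5]
grip_width: 82.5
finger_force: 0.0
```

```bash
python3 - <<'E'
from h import *
go(471.8,-345,150,82.9)
o=dict(tool_pos=np.array([543.6,-28.9,154.5]),tcp_rot=np.array([3.138,0,1.447]))
D=np.load("w4.npz");C=cam("wrist",o)
print("post top ",ray(C,[319.6,255.2],66),"foot arc px top->",proj(C,[542.7,-28.5,66]))
E
```

```text
now [ 485.3 -222.4  151.3] [ 3.142 -0.     1.448] F [-0.3 -0.3 -0.5] w 82.5 t 19.15
shift [-0.6167  0.0084  0.0066] turn [ 0.0001 -0.0001  0.001 ]
post top  [[541.83680316 -37.30614524  66.        ]] foot arc px top-> [[319.25793077 242.96401637]]
```

```bash
python3 - <<'E'
from h import *
o=dict(tool_pos=np.array([543.5,-28.8,154.3]),tcp_rot=np.array([3.138,0,1.447]))
D=np.load("w4.npz");C=cam("wrist",o);p,d=D["p"],D["d"]
print("hub pred",proj(C,[[541.6,-33.5,40],[542.7,-28.5,40]]),"seen ~(319.2,238)")
for dd in [(250,310),(249,300),(249,330),(249,260)]:
    u,v=220+dd[0]/2.5,130+dd[1]/2.5;z=d[int(v)-1:int(v)+2,int(u)-1:int(u)+2];f,cx,cy,R,c=C
    zz=np.median(z);print(dd,zz,R@np.array([(u-cx)/f*zz,(v-cy)/f*zz,zz])+c)
D=np.load("t4.npz");Ct=cam("top");P=pts(Ct,D["d"])
for a in(45,50,55,60,65):
    k=(abs(P[:,2]-a)<2.5)&(np.hypot(P[:,0]-542.7,P[:,1]+28.5)<14)
    print(a,k.sum(),P[k].mean(0) if k.any() else "",P[k].min(0) if k.any() else "",P[k].max(0) if k.any() else"")
cv2.imwrite("pics/t4c.png",cv2.resize(D["p"][215:300,270:410,::-1],None,fx=5,fy=5,interpolation=2))
o,p,d,C=snap("side","s4");cv2.imwrite("pics/s4c.png",cv2.resize(p[190:310,250:360,::-1],None,fx=5,fy=5,interpolation=2))
E
```

```text
hub pred [[318.79646764 238.67210964]
 [319.42856447 232.14263852]] seen ~(319.2,238)
(250, 310) 235.94368 [543.17260069 -27.63193705  89.95797235]
(249, 300) 235.55956 [543.23464008 -25.13521636  89.57452221]
(249, 330) 238.19244 [542.24346471 -33.09009069  89.34667702]
(249, 260) 251.92664 [543.81128857 -20.54703467  70.94807406]
45 0   
50 0   
55 0   
60 0   
65 0
```

View pics/s4c.png

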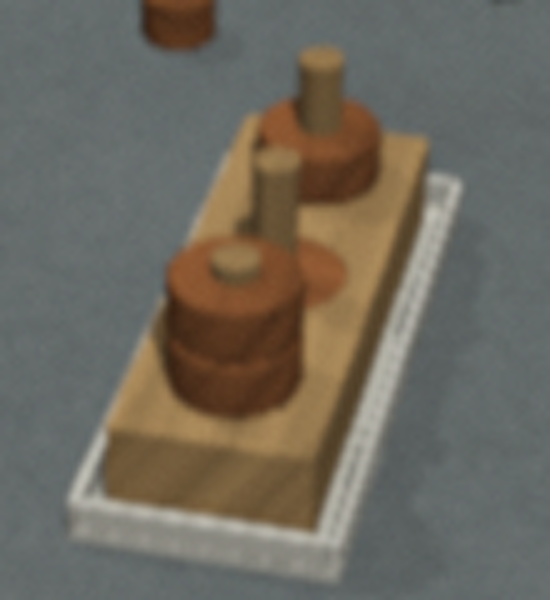

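The side crop shows the post fully down and upright, and the wrist depth puts its top at z≈90, as expected for a post that is home. Now I'll move over the ring.

Request:
send_rows:
  rows:
    - {"x": -0.1, "y": 0, "z": 0, "ax": 0, "ay": 0, "az": 0, "jaw": 0.8}
    - {"x": -0.3, "y": 0.004, "z": 0, "ax": 0, "ay": 0, "az": 0, "jaw": 0.8}
    - {"x": -0.5, "y": 0.008, "z": 0.05, "ax": 0, "ay": 0, "az": 0, "jaw": 0.8}
    - {"x": -0.6, "y": 0.008, "z": 0.15, "ax": 0, "ay": 0, "az": 0, "jaw": 0.8}
    - {"x": -0.617, "y": 0.008, "z": 0.25, "ax": 0, "ay": 0, "az": 0, "jaw": 0.8}
    - {"x": -0.617, "y": 0.008, "z": 0.25, "ax": 0, "ay": 0, "az": 0, "jaw": 0.8}
    - {"x": -0.617, "y": 0.008, "z": 0.25, "ax": 0, "ay": 0, "az": 0, "jaw": 0.8}
    - {"x": -0.617, "y": 0.008, "z": 0.25, "ax": 0, "ay": 0, "az": 0, "jaw": 0.8}
    - {"x": -0.617, "y": 0.008, "z": 0.25, "ax": 0, "ay": 0, "az": 0, "jaw": 0.8}
    - {"x": -0.617, "y": 0.008, "z": 0.25, "ax": 0, "ay": 0, "az": 0, "jaw": 0.8}

```text
time: 20.45
tool_pos: [471.5, -345.6, 101.7]
tcp_rot: [3.141, 0.0, 1.447]
contact_force: [-0.5, -0.6, -0.5]
grip_width: 82.5
finger_force: 0.0
```

```bash
python3 - <<'E'
from h import *
o,p,d,C=snap("wrist","w5");P=pts(C,d)
k=(P[:,2]>18)&(P[:,2]<27)&(np.hypot(P[:,0]-472,P[:,1]+345)<35)
(x,y),r=cv2.minEnclosingCircle(P[k][:,:2].astype(np.float32));print("ring",k.sum(),x,y,r,np.median(P[k][:,2]))
go(x,y,4,82.9)
E
```

```text
ring 2612 472.2676696777344 -345.3687438964844 23.018783569335938 21.450355149884018
now [ 471.5 -345.6  101.6] [3.141 0.    1.447] F [-1.1 -0.2 -0.6] w 82.8 t 20.5
shift [0.002  0.0036 0.488 ] turn [0.0004 0.0002 0.0001]
```

View pics/w5.png

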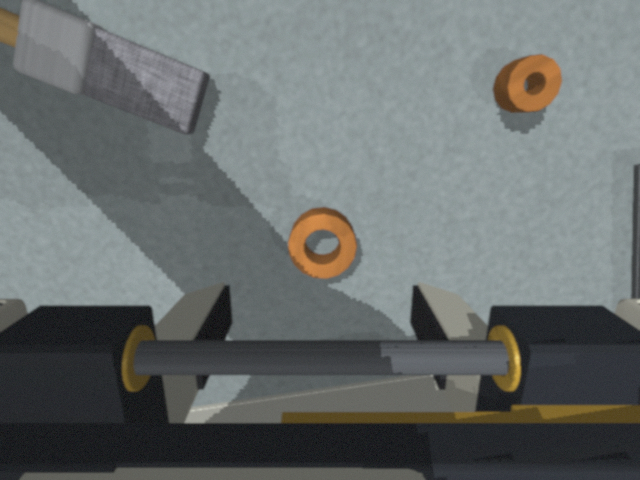

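The wrist view shows the large ring at (322,244), centred between the fingers. The small ring (528,83) and the brush are well clear. I'll go down and grip the ring.

Request:
send_rows:
  rows:
    - {"x": 0.002, "y": 0.004, "z": 0.08, "ax": 0, "ay": 0, "az": 0, "jaw": 0.8}
    - {"x": 0.002, "y": 0.004, "z": 0.25, "ax": 0, "ay": 0, "az": 0, "jaw": 0.8}
    - {"x": 0.002, "y": 0.004, "z": 0.4, "ax": 0, "ay": 0, "az": 0, "jaw": 0.8}
    - {"x": 0.002, "y": 0.004, "z": 0.46, "ax": 0, "ay": 0, "az": 0, "jaw": 0.8}
    - {"x": 0.002, "y": 0.004, "z": 0.485, "ax": 0, "ay": 0, "az": 0, "jaw": 0.8}
    - {"x": 0.002, "y": 0.004, "z": 0.485, "ax": 0, "ay": 0, "az": 0, "jaw": 0.4}
    - {"x": 0.002, "y": 0.004, "z": 0.485, "ax": 0, "ay": 0, "az": 0, "jaw": 0.1}
    - {"x": 0.002, "y": 0.004, "z": 0.485, "ax": 0, "ay": 0, "az": 0, "jaw": -0.3}
    - {"x": 0.002, "y": 0.004, "z": 0.485, "ax": 0, "ay": 0, "az": 0, "jaw": -0.3}
    - {"x": 0.002, "y": 0.004, "z": 0.485, "ax": 0, "ay": 0, "az": 0, "jaw": -0.3}

```text
time: 21.75
tool_pos: [472.3, -345.6, 4.7]
tcp_rot: [3.141, 0.0, 1.447]
contact_force: [-0.1, 1.0, 2.8]
grip_width: 45.0
finger_force: 30.0
```

```bash
python3 -c "
from h import *
go(542.8,-28.6,155,82.9)"
```

```text
now [ 472.3 -345.6    4.7] [3.141 0.    1.447] F [-0.1  1.   2.8] w 45.0 t 21.75
shift [ 1.616   0.154  -0.7519] turn [ 0.0005  0.0003 -0.0002]
```

Gripped. I'll lift straight up, then travel.

Request:
send_rows:
  rows:
    - {"x": 0, "y": 0, "z": -0.05, "ax": 0, "ay": 0, "az": 0, "jaw": -0.3}
    - {"x": 0, "y": 0, "z": -0.2, "ax": 0, "ay": 0, "az": 0, "jaw": -0.3}
    - {"x": 0, "y": 0, "z": -0.45, "ax": 0, "ay": 0, "az": 0, "jaw": -0.3}
    - {"x": 0.05, "y": 0, "z": -0.7, "ax": 0, "ay": 0, "az": 0, "jaw": -0.3}
    - {"x": 0.2, "y": 0.03, "z": -0.77, "ax": 0, "ay": 0, "az": 0, "jaw": -0.3}
    - {"x": 0.45, "y": 0.05, "z": -0.77, "ax": 0, "ay": 0, "az": 0, "jaw": -0.3}
    - {"x": 0.7, "y": 0.1, "z": -0.77, "ax": 0, "ay": 0, "az": 0, "jaw": -0.3}
    - {"x": 0.9, "y": 0.15, "z": -0.77, "ax": 0, "ay": 0, "az": 0, "jaw": -0.3}
    - {"x": 1, "y": 0.154, "z": -0.77, "ax": 0, "ay": 0, "az": 0, "jaw": -0.3}
    - {"x": 1, "y": 0.154, "z": -0.77, "ax": 0, "ay": 0, "az": 0, "jaw": -0.3}

```text
time: 23.0
tool_pos: [527.4, -150.0, 158.6]
tcp_rot: [-3.142, 0.0, 1.449]
contact_force: [-1.0, -0.0, -0.9]
grip_width: 45.3
finger_force: 30.0
```

```bash
python3 -c "
from h import *
go(542.8,-28.6,155,82.9)"
```

```text
now [ 527.4 -150.   158.6] [-3.142  0.     1.449] F [-1.  -0.  -0.9] w 45.3 t 23.0
shift [0.6117 0.0026 0.0178] turn [-0.      0.0002  0.0018]
```

Request:
send_rows:
  rows:
    - {"x": 0.1, "y": 0, "z": 0, "ax": 0, "ay": 0, "az": 0, "jaw": -0.3}
    - {"x": 0.3, "y": 0.002, "z": 0, "ax": 0, "ay": 0, "az": 0, "jaw": -0.3}
    - {"x": 0.5, "y": 0.002, "z": 0, "ax": 0, "ay": 0, "az": 0, "jaw": -0.3}
    - {"x": 0.59, "y": 0.002, "z": 0, "ax": 0, "ay": 0, "az": 0, "jaw": -0.3}
    - {"x": 0.612, "y": 0.002, "z": 0.01, "ax": 0, "ay": 0, "az": 0, "jaw": -0.3}
    - {"x": 0.612, "y": 0.002, "z": 0.1, "ax": 0, "ay": 0, "az": 0, "jaw": -0.3}
    - {"x": 0.612, "y": 0.002, "z": 0.22, "ax": 0, "ay": 0, "az": 0, "jaw": -0.3}
    - {"x": 0.612, "y": 0.002, "z": 0.25, "ax": 0, "ay": 0, "az": 0, "jaw": -0.3}
    - {"x": 0.612, "y": 0.002, "z": 0.25, "ax": 0, "ay": 0, "az": 0, "jaw": -0.3}
    - {"x": 0.612, "y": 0.002, "z": 0.25, "ax": 0, "ay": 0, "az": 0, "jaw": -0.3}

```text
time: 24.25
tool_pos: [543.6, -29.8, 109.2]
tcp_rot: [3.14, 0.0, 1.446]
contact_force: [-0.6, -0.1, -1.1]
grip_width: 45.0
finger_force: 30.0
```

```bash
python3 - <<'E'
from h import *
go(542.8,-28.6,60,82.9)
o,p,d,C=snap("wrist","w6");P=pts(C,d)
k=(P[:,2]>118)&(P[:,2]<130)&(np.hypot(P[:,0]-542.8,P[:,1]+28.6)<30)
if k.any(): (x,y),r=cv2.minEnclosingCircle(P[k][:,:2].astype(np.float32));print("ring top",k.sum(),x,y,r,np.median(P[k][:,2]))
cv2.imwrite("pics/w6c.png",cv2.resize(p[200:380,200:440,::-1],None,fx=2.5,fy=2.5))
print("px tcp",proj(C,o["tool_pos"]+[0,0,17]),"post top",proj(C,[542.8,-28.6,90]))
E
```

```text
now [543.6 -29.8 109.2] [3.14  0.    1.446] F [-0.6 -0.1 -1.1] w 45.0 t 24.25
shift [ 0.0056 -0.005   0.2458] turn [ 0.0015  0.0001 -0.0006]
ring top 5591 543.4882202148438 -23.051103591918945 28.619068145751953 125.71399720168412
px tcp [[321.29339945 323.56569708]] post top [[319.31144903 284.63662176]]
```

View pics/w6c.png

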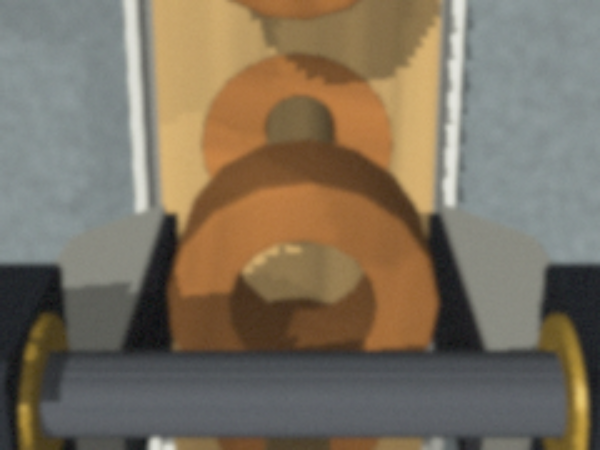

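The crop shows the ring level in the fingers (hole centre about 304) above the post (column about 300). I'll correct by about 1 mm and go down over the post.

Request:
send_rows:
  rows:
    - {"x": 0.005, "y": -0.004, "z": 0, "ax": 0, "ay": 0, "az": 0, "jaw": -0.3}
    - {"x": 0.005, "y": -0.004, "z": 0.02, "ax": 0, "ay": 0, "az": 0, "jaw": -0.3}
    - {"x": 0.005, "y": -0.004, "z": 0.05, "ax": 0, "ay": 0, "az": 0, "jaw": -0.3}
    - {"x": 0.005, "y": -0.004, "z": 0.075, "ax": 0, "ay": 0, "az": 0, "jaw": -0.3}
    - {"x": 0.005, "y": -0.004, "z": 0.09, "ax": 0, "ay": 0, "az": 0, "jaw": -0.3}
    - {"x": 0.005, "y": -0.004, "z": 0.105, "ax": 0, "ay": 0, "az": 0, "jaw": -0.3}
    - {"x": 0.005, "y": -0.004, "z": 0.12, "ax": 0, "ay": 0, "az": 0, "jaw": -0.3}
    - {"x": 0.005, "y": -0.004, "z": 0.12, "ax": 0, "ay": 0, "az": 0, "jaw": -0.3}
    - {"x": 0.005, "y": -0.004, "z": 0.12, "ax": 0, "ay": 0, "az": 0, "jaw": -0.3}
    - {"x": 0.005, "y": -0.004, "z": 0.12, "ax": 0, "ay": 0, "az": 0, "jaw": -0.3}

```text
time: 25.55
tool_pos: [542.4, -28.2, 84.5]
tcp_rot: [3.141, -0.0, 1.447]
contact_force: [-0.5, -0.1, -0.4]
grip_width: 45.4
finger_force: 30.0
```

Request:
send_rows:
  rows:
    - {"x": 0, "y": 0, "z": 0.02, "ax": 0, "ay": 0, "az": 0, "jaw": -0.3}
    - {"x": 0, "y": 0, "z": 0.05, "ax": 0, "ay": 0, "az": 0, "jaw": -0.3}
    - {"x": 0, "y": 0, "z": 0.08, "ax": 0, "ay": 0, "az": 0, "jaw": -0.3}
    - {"x": 0, "y": 0, "z": 0.11, "ax": 0, "ay": 0, "az": 0, "jaw": -0.3}
    - {"x": 0, "y": 0, "z": 0.14, "ax": 0, "ay": 0, "az": 0, "jaw": -0.3}
    - {"x": 0, "y": 0, "z": 0.16, "ax": 0, "ay": 0, "az": 0, "jaw": -0.3}
    - {"x": 0, "y": 0, "z": 0.175, "ax": 0, "ay": 0, "az": 0, "jaw": -0.3}
    - {"x": 0, "y": 0, "z": 0.185, "ax": 0, "ay": 0, "az": 0, "jaw": -0.3}
    - {"x": 0, "y": 0, "z": 0.19, "ax": 0, "ay": 0, "az": 0, "jaw": -0.3}
    - {"x": 0, "y": 0, "z": 0.19, "ax": 0, "ay": 0, "az": 0, "jaw": -0.3}

```text
time: 26.8
tool_pos: [542.4, -28.3, 46.4]
tcp_rot: [3.141, -0.0, 1.447]
contact_force: [0.8, -0.1, -0.5]
grip_width: 45.3
finger_force: 30.0
```

Request:
send_rows:
  rows:
    - {"x": 0, "y": 0, "z": 0.003, "ax": 0, "ay": 0, "az": 0, "jaw": -0.3}
    - {"x": 0, "y": 0, "z": 0.006, "ax": 0, "ay": 0, "az": 0, "jaw": -0.3}
    - {"x": 0, "y": 0, "z": 0.008, "ax": 0, "ay": 0, "az": 0, "jaw": -0.3}
    - {"x": 0, "y": 0, "z": 0.008, "ax": 0, "ay": 0, "az": 0, "jaw": -0.3}
    - {"x": 0, "y": 0, "z": 0.008, "ax": 0, "ay": 0, "az": 0, "jaw": 0.05}
    - {"x": 0, "y": 0, "z": 0.008, "ax": 0, "ay": 0, "az": 0, "jaw": 0.15}
    - {"x": 0, "y": 0, "z": 0.008, "ax": 0, "ay": 0, "az": 0, "jaw": 0.3}
    - {"x": 0, "y": 0, "z": 0.008, "ax": 0, "ay": 0, "az": 0, "jaw": 0.4}
    - {"x": 0, "y": 0, "z": 0.008, "ax": 0, "ay": 0, "az": 0, "jaw": 0.4}
    - {"x": 0, "y": 0, "z": 0.008, "ax": 0, "ay": 0, "az": 0, "jaw": 0.4}

```text
time: 28.05
tool_pos: [542.3, -28.2, 44.7]
tcp_rot: [3.142, -0.0, 1.447]
contact_force: [-0.2, -0.5, -0.3]
grip_width: 64.4
finger_force: 0.0
```

Request:
send_rows:
  rows:
    - {"x": 0, "y": 0, "z": -0.02, "ax": 0, "ay": 0, "az": 0, "jaw": 0.4}
    - {"x": 0, "y": 0, "z": -0.07, "ax": 0, "ay": 0, "az": 0, "jaw": 0.4}
    - {"x": 0, "y": 0, "z": -0.15, "ax": 0, "ay": 0, "az": 0, "jaw": 0.4}
    - {"x": 0, "y": 0, "z": -0.3, "ax": 0, "ay": 0, "az": 0, "jaw": 0.4}
    - {"x": 0, "y": 0, "z": -0.45, "ax": 0, "ay": 0, "az": 0, "jaw": 0.4}
    - {"x": 0, "y": 0, "z": -0.55, "ax": 0, "ay": 0, "az": 0, "jaw": 0.4}
    - {"x": 0, "y": 0, "z": -0.6, "ax": 0, "ay": 0, "az": 0, "jaw": 0.4}
    - {"x": 0, "y": 0, "z": -0.6, "ax": 0, "ay": 0, "az": 0, "jaw": 0.4}
    - {"x": 0, "y": 0, "z": -0.6, "ax": 0, "ay": 0, "az": 0, "jaw": 0.4}
    - {"x": 0, "y": 0, "z": -0.6, "ax": 0, "ay": 0, "az": 0, "jaw": 0.4}

```text
time: 29.3
tool_pos: [541.9, -28.2, 163.8]
tcp_rot: [-3.14, -0.0, 1.447]
contact_force: [-0.5, 0.2, 0.0]
grip_width: 64.2
finger_force: 0.0
```

```bash
python3 - <<'E'
from h import *
o,p,d,C=snap("wrist","w7");P=pts(C,d);print(o["tool_pos"],o["contact_force"])
v,u=np.nonzero(d>0)
k=(P[:,2]>57)&(P[:,2]<66)&(np.hypot(P[:,0]-542.8,P[:,1]+28.6)<25)
t=P[k];A=np.c_[t[:,:2]-t[:,:2].mean(0),np.ones(len(t))];print("ring",cv2.minEnclosingCircle(t[:,:2].astype(np.float32)),np.median(t[:,2]),"slope",np.linalg.lstsq(A,t[:,2],rcond=None)[0])
k=(P[:,2]>86)&(P[:,2]<95)&(np.hypot(P[:,0]-542.8,P[:,1]+28.6)<14);print("post top",cv2.minEnclosingCircle(P[k][:,:2].astype(np.float32)),np.median(P[k][:,2]))
o,q,d,C=snap("side","s7")
cv2.imwrite("pics/f7.png",np.hstack([cv2.resize(p[150:350,220:420,::-1],(400,400)),cv2.resize(q[190:310,250:360,::-1],(367,400))]))
E
```

```text
[541.87489364 -28.20127665 163.83385614] [-0.51056917  0.2423902   0.0139815 ]
ring ((541.7491455078125, -28.301637649536133), 23.067625045776367) 61.390099969223826 slope [-1.43528903e-03 -9.91121184e-03  6.13046840e+01]
post top ((542.2998046875, -28.31769371032715), 8.339919090270996) 89.51553175536762
```

View pics/f7.png

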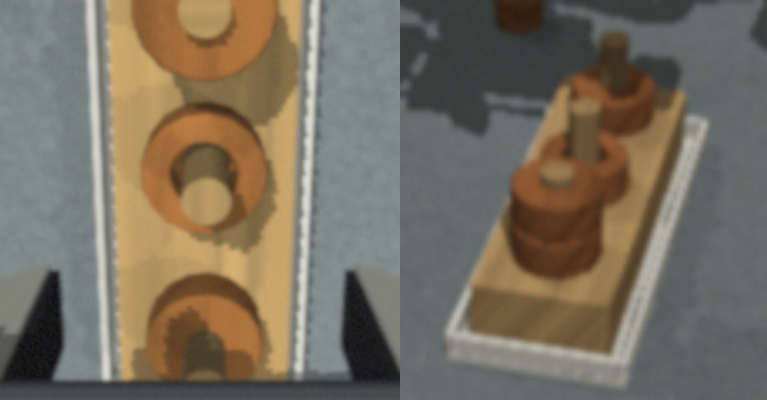

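The picture shows the ring flat on the block around the upright post: ring top at z≈61.4, post top at z≈89.5, both level. The gripper is clear, so I'm handing the job in.

```bash
python3 -c "
from plant import bot
print(bot.close_job())"
```

```text
the job is handed in; nothing more can be done
None
```

I handed the job in at about 29 s of the 72 s allowed: the post is fully home and upright, and the large ring lies flat on the block around it. I located the hole with the wrist camera first, and the post then went in on the first descent with no contact force, so no search by feel was needed; the highest reading while pressing was about 15 N.

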